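# Add the pink culture dish to the pile

### The job

Put the loose dish with the pink medium, right way up, on top of the pile of pink dishes in the round grey stand, centred on the pile. Nobody has counted the pile, so lower the dish gently until it rests on it, without dropping it or pressing hard, then let go; leave the two other loose dishes where they are.

Things in the scene. Friction and masses are not known exactly. Their poses are not given: they have to be found in the camera images.
- pink_dish: covered petri dish with pink medium, lying loose on the table: round, 65 mm across, 14 mm high (lid 65 mm across from 4 mm up to the top, below it the base 60 mm across), about 22 g. It can be gripped across its rim from above. Origin at the centre of its underside, z up.
- tan_dish: bystander: same kind of dish (65 mm across, 14 mm high) with tan medium, loose on the table. Origin at the centre of its underside, z up.
- empty_dish: bystander: same kind of dish (64 mm across, 14 mm high), empty and whitish, loose on the table. Origin at the centre of its underside, z up.
- stand: round grey dish stand fixed to the table: foot 116 mm across, collar 81 mm across and 25 mm high. A straight upright pile of pink dishes, 65 mm across, stands in it on its axis (to 1 mm) and reaches above the collar; the flat top of the pile is anywhere from 35 to 115 mm above the table, different every time, and this height is not given. The pile is firm and does not give way. Origin at the centre of the stand's underside, on the table, z up.
Mind the look-alikes: they are no part of the job. What is meant by the stand is not green, and is the smaller of those in its own colour.

How it is judged:
By the outcome, as a careful person would: the job done as asked, in the order asked, and still so for the second after the job is handed in, with the robot touching nothing.
It also fails if it takes over 48 s, if anything falls off the work surface, if the arm or the gripper's body presses on something with over 40 N, if the wrist force passes 120 N, or if a joint passes its speed limit or range.

### The arm

A 6-joint arm with a two-finger parallel gripper is mounted at the origin on a cart in front of the work surface, level with it; the furniture and walls round the work are solid. World frame = base frame: x ahead of the robot, y to its left, z up, the work surface at z = 0. Lengths are in mm, angles in rad, forces in N, time in s.
With the tool pointing down it reaches from about 425 to 1125 mm from the base axis. Payload 14.9 kg.
Tool frame: the origin (TCP) lies at the very end of the fingers, on their centre line; the grasp point (between the pads) lies env.hold_point_z behind it (env.hold_point_z is the distance from the TCP to the grasp point, in mm); x points along the fingers, y is the direction in which the jaws open and shut, and the axes are right-handed (so a half turn about x gives the same grasp; the last joint's range is limited). The gripper opens to 91 mm and grips with 3 to 60 N. Pads are 32 mm wide; open, the fingers measure 118 mm over their backs; the gripper's body (76 mm by 178 mm) begins 60 mm behind the grasp point.
Start: joints at [1.097, 0.379, 1.734, -0, 1.028, -0.033], TCP at [298.673, 633.097, 192.032] pointing down, gripper open.
Joint ranges: [-2.77, 2.77], [-0.74, 2.19], [0, 2.66], [-1.06, 4.2], [0.31, 2.87], [-3.08, 3.08]. Speed limits (rad/s): [1.89, 1.89, 2.39, 3.14, 3.14, 3.14].

### API

Orientations are given as a rotation vector (axis times angle).
In Python, from rig import env gives the robot as it stands.
- The arm moves only by the tool send_rows, never from a script. Its argument "targets" is a list of rows, each a list of 3 entries, a list of its own where there are three numbers: the shift along the tool's x, y, z in mm, then the turn, a rotation vector about the tool's x, y, z in degrees, then the opening in per cent of the stroke, from 0 (shut) to 100 (fully open). A call has exactly 5 rows; each row is the pose to reach, as a shift and turn from the pose commanded when the call began, along the tool's axes at that moment; what a row does not reach only later rows make up. A row lasts 1/8 s, in which the tool goes at most 62.5 mm and 10.7 degrees, less where a joint would pass 70% of its speed; a pose out of reach is approached as far as the arm can. A call with a gripper value outside its range is refused whole. The fingers move at their own pace and stop on an object; "squeeze" is the grip in N (left out, the last holds). Time passes only in rows, so rows that repeat a pose let the fingers close, or fill a call up. It gives the time, the measured TCP pose, the force and the opening at its end, in the units of the state.
- env.get_obs(): the state, without advancing time (a new reading comes with each control period).
- env.get_image(name): name is "scene" or "side" or "wrist"; returns a dict with "color" (384x512x3 uint8, red, green, blue), "fx", "fy", "cx", "cy" (pixels), "dist_coeffs" ([k1, k2, p1, p2, k3] as OpenCV has them; the pictures are not rectified), "pose" (4x4, takes a point from camera to world coordinates). Camera axes: x right, y down, z forward; pixel columns grow to the right and rows downward; lengths in mm; the calibration is good to about 2 mm. A picture is of the moment at which its call begins. There is no depth.
- env.finish_job(): hands the job in, once; it reports no verdict.
The state is a dict: "t": time; "q": joint angles; "joint_velocities": joint speeds; "tau": joint torques, N m; "position": TCP position; "tcp_rot": TCP orientation; "wrist_force": force on the tool from outside, world axes, zero at the start; "moment": the same for the moment, N m; "width": opening from 0.0 (shut) to 1.0 (fully open).
Only numpy, scipy, OpenCV 4.12 (cv2) and the standard library are available. Lean on these libraries where they do the work, as an engineer would, in place of code of your own. Each camera call takes 0.05 s, during which the arm holds its last target.

## Working session

There is one attempt and no reset: what is moved stays moved. The work goes in short steps, Python scripts to look and compute and a tool call to move; the robot and the scene stay as the last step left them, time stands still between calls to the robot, and variables do not carry over. Pictures are saved under pics/ and viewed, and the job is handed in when it is done.

Besides the shell and the picture viewer there is one more tool, called after "Request:" in YAML: its name, and indented under it one key for each argument. send_rows: Moves the arm, as the interface text tells. Its arguments: {"type":"object","properties":{"targets":{"type":"array","items":{"type":"array"}},"squeeze":{"type":"number"}},"required":["targets"]}

```bash
ls; mkdir -p pics
cat > h.py <<'E'
import numpy as np, cv2, pickle
from rig import env
def grab(n,tag):
    im=env.get_image(n); pickle.dump(im,open(f'pics/{tag}.pkl','wb')); cv2.imwrite(f'pics/{tag}.png',im['color'][...,::-1]); return im
def K(im): return np.array([[im['fx'],0,im['cx']],[0,im['fy'],im['cy']],[0,0,1.]])
def ray(im,u,v):
    p=cv2.undistortPoints(np.array([[[u,v]]],float),K(im),np.array(im['dist_coeffs'],float))[0,0]
    P=np.array(im['pose']); return P[:3,3],P[:3,:3]@np.array([p[0],p[1],1.])
def onz(im,u,v,z):
    o,d=ray(im,u,v); return o+d*(z-o[2])/d[2]
def proj(im,X):
    P=np.linalg.inv(np.array(im['pose'])); X=np.atleast_2d(X).astype(float)
    return cv2.projectPoints(X,cv2.Rodrigues(P[:3,:3])[0],P[:3,3],K(im),np.array(im['dist_coeffs'],float))[0][:,0]
E
python3 - <<'E'
from h import *
for n in ('scene','side','wrist'):
    im=grab(n,n+'0'); print(n,np.round(im['pose'],2).tolist(),im['fx'])
o=env.get_obs()
print(o, env.hold_point_z)
E
```

```text
pics
scene [[0.68, -0.51, 0.53, -82.71], [-0.74, -0.46, 0.5, -553.7], [-0.01, -0.73, -0.69, 768.12], [0.0, 0.0, 0.0, 1.0]] 446.6529175865962
side [[-1.0, 0.05, -0.05, 529.83], [0.06, 0.48, -0.88, 952.91], [-0.02, -0.88, -0.48, 570.78], [0.0, 0.0, 0.0, 1.0]] 378.2079907121905
wrist [[0.43, 0.86, 0.27, 222.6], [0.9, -0.41, -0.13, 669.58], [-0.0, 0.29, -0.96, 383.65], [0.0, 0.0, 0.0, 1.0]] 307.1033032836871
{'t': 0.15, 'q': array([ 1.09670584e+00,  3.79301483e-01,  1.73466097e+00,  2.73967709e-05,
        1.02848714e+00, -3.32852451e-02]), 'joint_velocities': array([-1.20764426e-03, -2.29491832e-03, -1.87990054e-03,  6.27628757e-04,
       -8.04020116e-05,  8.45285114e-04]), 'tau': array([ 3.90072307e-05, -7.64106345e+01, -4.34653795e+01,  6.50382112e-02,
        4.09241009e-02, -1.17904401e-04]), 'position': array([298.50730125, 632.79872934, 191.52247726]), 'tcp_rot': array([ 0.34507078,  1.54324774, -0.34637319]), 'wrist_force': array([ 0.48875126, -0.28615284, -0.16606949]), 'moment': array([-0.00036694, -0.00134911,  0.03401354]), 'width': 0.9969201529720499} 18.8
```

View pics/scene0.png

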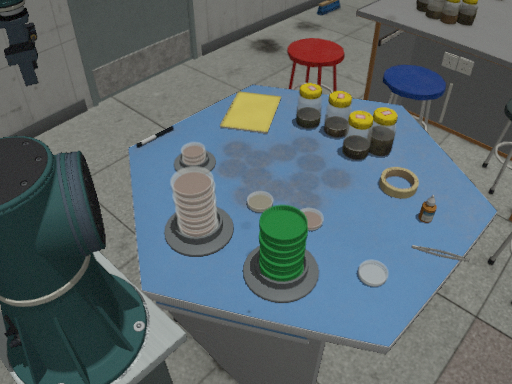

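View pics/side0.png

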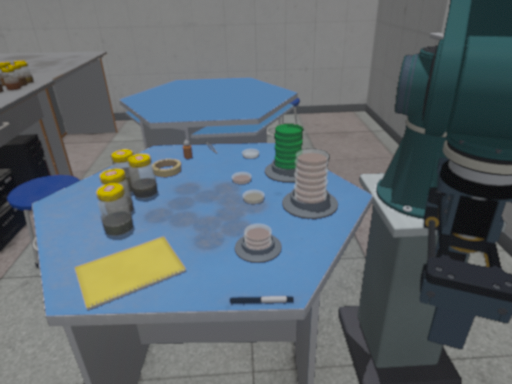

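View pics/wrist0.png

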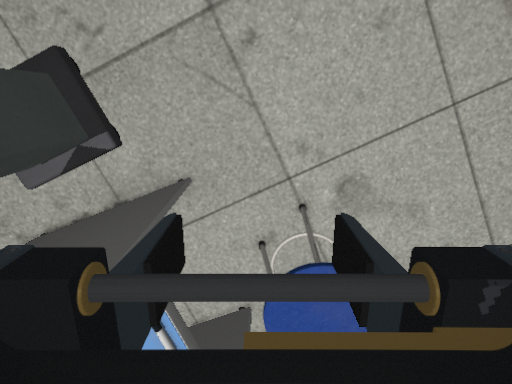

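The small grey stand is at scene (194,158) and side (258,243). The two candidate dishes are at scene (260,202) and (312,218). I'll enlarge the pictures to compare colours.

Run:
```python
import cv2,numpy as np
a=cv2.imread('pics/scene0.png');b=cv2.imread('pics/side0.png')
c1=cv2.resize(a[130:240,165:335],None,fx=4,fy=4,interpolation=cv2.INTER_CUBIC)[:,:]
c2=cv2.resize(b[165:265,200:330],None,fx=4,fy=4,interpolation=cv2.INTER_CUBIC)
cv2.imwrite('pics/z1.png',c1);cv2.imwrite('pics/z2.png',c2)
for im,pts in((a,[(260,202),(312,218),(373,272),(194,152),(194,160),(193,180)]),(b,[(253,197),(242,178),(250,153),(258,233),(258,243),(312,160)])):
  for x,y in pts: print((x,y),im[y-2:y+3,x-3:x+4].reshape(-1,3).mean(0)[::-1].round())
```

```text
(260, 202) [140. 136. 121.]
(312, 218) [141. 127. 117.]
(373, 272) [162. 169. 171.]
(194, 152) [142. 128. 118.]
(194, 160) [126. 119. 111.]
(193, 180) [141. 127. 117.]
(253, 197) [141. 139. 130.]
(242, 178) [143. 130. 128.]
(250, 153) [157. 165. 174.]
(258, 233) [144. 131. 129.]
(258, 243) [133. 126. 125.]
(312, 160) [140. 127. 122.]
```

View pics/z1.png

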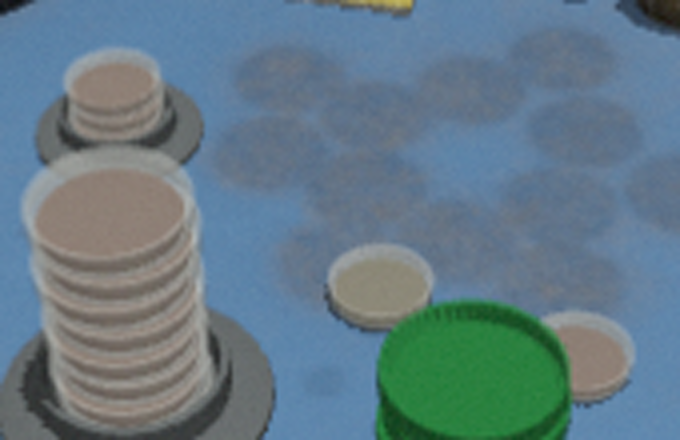

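View pics/z2.png

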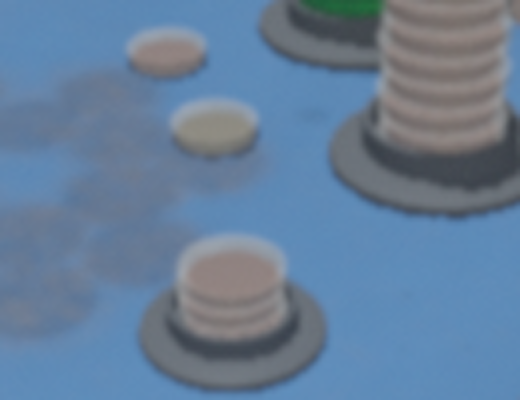

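```bash
cat > ov.py <<'E'
from h import *
def load(t): return pickle.load(open(f'pics/{t}.pkl','rb'))
def circ(x,y,r,z):
    a=np.linspace(0,2*np.pi,73); return np.c_[x+r*np.cos(a),y+r*np.sin(a),0*a+z]
def over(tag,circs,box,s,out):
    im=load(tag); x0,y0,x1,y1=box
    c=cv2.resize(im['color'][y0:y1,x0:x1,::-1],None,fx=s,fy=s,interpolation=cv2.INTER_CUBIC)
    for k,(x,y,r,z) in enumerate(circs):
        p=(proj(im,circ(x,y,r,z))-[x0,y0]+.5)*s-.5
        cv2.polylines(c,[np.round(p).astype(int)],False,[(0,0,255),(0,255,255),(255,0,255),(0,255,0)][k%4],1)
    cv2.imwrite(out,c)
E
python3 - <<'E'
from ov import *
s,d=load('side0'),load('scene0')
print('dish',onz(s,241.6,176.5,14),onz(d,311,215.8,14))
# stand foot base: side zoom centre
print('foot', onz(s,200+232/4,165+335/4,5), onz(d,165+120/4,130+127/4,5))
print('tan',onz(s,253.6,195,14),onz(d,260,200,14)); print('empty',onz(s,250.5,153,14),onz(d,373,270.5,14))
print('big',onz(s,310,204,5),onz(d,199,230,5)); print('green',onz(s,290,168,5),onz(d,281,270,5))
E
```

```text
dish [ 539.77380377 -150.56228736   14.        ] [ 545.82184712 -156.87957524   14.        ]
foot [505.92227197 222.03015365   5.        ] [505.81491816 206.21455798   5.        ]
tan [505.88539055 -24.98260208  14.        ] [505.33892234 -31.88665803  14.        ]
empty [ 504.10803657 -340.09955993   14.        ] [ 505.14680393 -353.15483243   14.        ]
big [345.56738439  27.35663219   5.        ] [342.93033057  12.12135204   5.        ]
green [ 372.57944697 -216.36115251    5.        ] [ 382.07795048 -202.30973011    5.        ]
```

Run:
```python
from ov import *
X,Y=506,215; P=(543,-154)
c=[(X,Y,58,0),(X,Y,40.5,25),(X,Y,32.5,50),(*P,32.5,14),(*P,32.5,4),(*P,30,0)]
over('side0',c,(200,160,330,265),6,'pics/o1.png'); over('scene0',c,(165,130,335,240),4.7,'pics/o2.png')
```

```text
(no output)
```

View pics/o1.png

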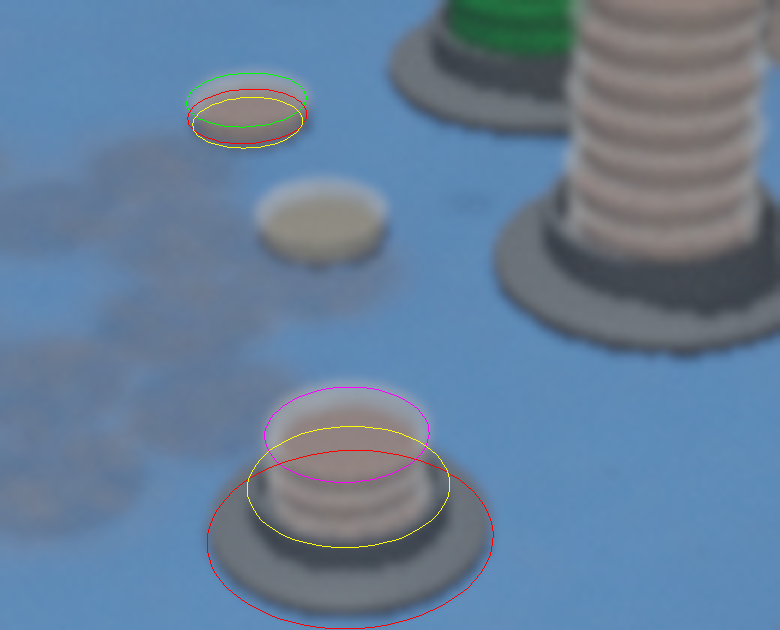

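View pics/o2.png

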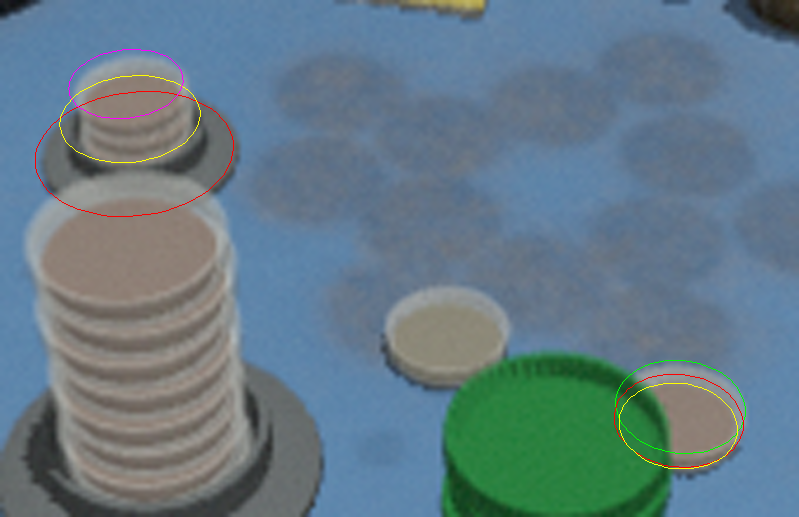

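```bash
cat >> h.py <<'E'
def R(): return cv2.Rodrigues(np.array(env.get_obs()['tcp_rot'],float))[0]
def st():
    o=env.get_obs(); r=R(); print('t',round(o['t'],2),'p',o['position'].round(1),'x',r[:,0].round(3),'y',r[:,1].round(3),'q6',round(o['q'][5],2),'F',o['wrist_force'].round(2),'w',round(o['width'],3)); return o,r
def to(X):
    o,r=st(); print('tool shift',(r.T@(np.array(X)-o['position'])).round(1))
E
python3 - <<'E'
from ov import *
o,r=st(); im=load('wrist0'); print(proj(im,o['position']), proj(im,o['position']-[0,0,-18.8]))
for s in(-45,45): print(proj(im,o['position']+r[:,1]*s))
to((543,-154,190))
E
```

```text
t 0.15 p [298.5 632.8 191.5] x [-0.    -0.001 -1.   ] y [ 0.427  0.904 -0.001] q6 -0.03 F [ 0.49 -0.29 -0.17] w 0.997
[[257.3910505  225.59680956]] [[257.26718958 237.87081211]]
[[191.051019   225.61669809]]
[[323.75610843 225.61978219]]
t 0.15 p [298.5 632.8 191.5] x [-0.    -0.001 -1.   ] y [ 0.427  0.904 -0.001] q6 -0.03 F [ 0.49 -0.29 -0.17] w 0.997
tool shift [   2.  -607.3  556.8]
```

Request:
send_rows:
  targets:
    - [[-4, -40, 37], [9, 0, 0], 100]
    - [[-8, -80, 74], [18, 0, 0], 100]
    - [[-12, -120, 111], [27, 0, 0], 100]
    - [[-16, -160, 148], [36, 0, 0], 100]
    - [[-20, -200, 185], [45, 0, 0], 100]

```text
t: 0.78
position: [380.8, 371.6, 212.1]
tcp_rot: [0.955, 1.351, -0.955]
wrist_force: [1.1, -0.1, -0.3]
width: 1.001
```

```bash
python3 -c "
from h import *
to((543,-154,190))"
```

```text
t 0.78 p [380.8 371.6 212.1] x [ 0. -0. -1.] y [0.943 0.333 0.   ] q6 0.39 F [ 1.06 -0.07 -0.25] w 1.001
tool shift [ 22.1 -22.2 549.6]
```

Request:
send_rows:
  targets:
    - [[0, -2, 55], [9, 0, 0], 100]
    - [[0, -4, 110], [18, 0, 0], 100]
    - [[0, -7, 165], [27, 0, 0], 100]
    - [[0, -9, 220], [36, 0, 0], 100]
    - [[0, -11, 275], [46, 0, 0], 100]

```text
t: 1.4
position: [463.5, 109.0, 212.2]
tcp_rot: [1.542, 0.953, -1.542]
wrist_force: [0.2, -0.4, 0.7]
width: 1.0
```

```bash
python3 -c "
from h import *
to((543,-154,190)); grab('wrist','w1')"
```

```text
t 1.4 p [463.5 109.  212.2] x [ 0.  0. -1.] y [ 0.894 -0.447  0.   ] q6 0.65 F [ 0.16 -0.38  0.72] w 1.0
tool shift [ 22.2 188.7 199.7]
```

View pics/w1.png

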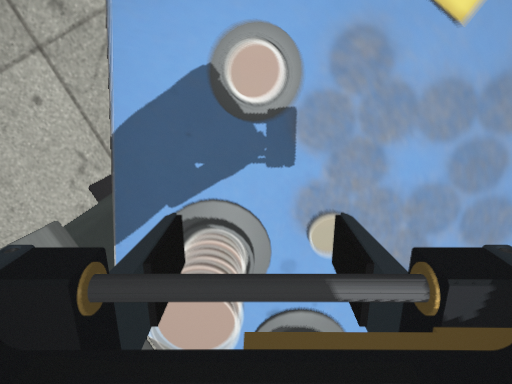

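The wrist view shows the small stand whole at about (256,71). The foot spans columns 209–303. I'll fit it now.

Run:
```python
from ov import *
from scipy.optimize import least_squares
im=load('w1'); c=im['color'].astype(int)
# non-blue mask around foot
m=((c[...,2]-c[...,0])<45).astype(np.uint8); 
v=m[10:130,195:320]*255; cv2.imwrite('pics/m.png',cv2.resize(v,None,fx=4,fy=4))
print(onz(im,256,71,0), c[71,255],c[30,256],c[60,330],c[110,200])
over('w1',[(506,210,58,0),(506,210,40.5,25),(506,210,32.5,50)],(190,0,330,135),5,'pics/o3.png')
```

```text
[510.93935063 211.29436696   0.        ] [191 168 155] [136 141 142] [121 149 187] [ 63  90 120]
```

View pics/o3.png

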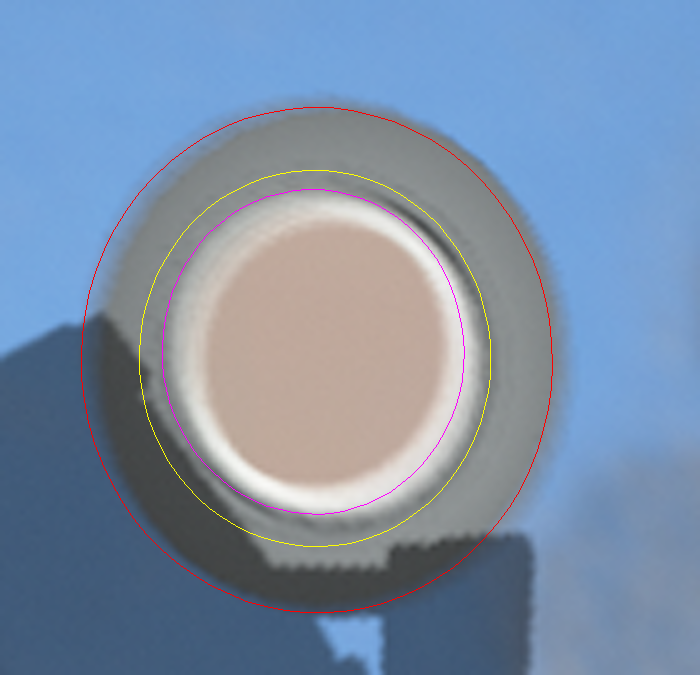

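Request:
send_rows:
  targets:
    - [[4, 38, 40], [9, 0, 0], 100]
    - [[8, 76, 80], [18, 0, 0], 100]
    - [[12, 113, 120], [27, 0, 0], 100]
    - [[16, 151, 160], [36, 0, 0], 100]
    - [[22, 189, 200], [45, 0, 0], 100]

```text
t: 2.08
position: [544.5, -154.1, 190.0]
tcp_rot: [2.048, 0.332, -2.047]
wrist_force: [1.0, 0.5, 0.1]
width: 1.003
```

```bash
python3 -c "
from ov import *
to((543,-154,190)); grab('wrist','w2')
P=(543,-154)
over('w2',[(*P,32.5,14),(*P,32.5,4),(*P,30,0)],(170,120,350,260),4.4,'pics/o4.png')"
```

```text
t 2.08 p [ 544.5 -154.1  190. ] x [ 0. -0. -1.] y [ 0.316 -0.949  0.   ] q6 0.93 F [1.01 0.49 0.12] w 1.003
tool shift [-0.  -0.6  1.4]
```

View pics/w2.png

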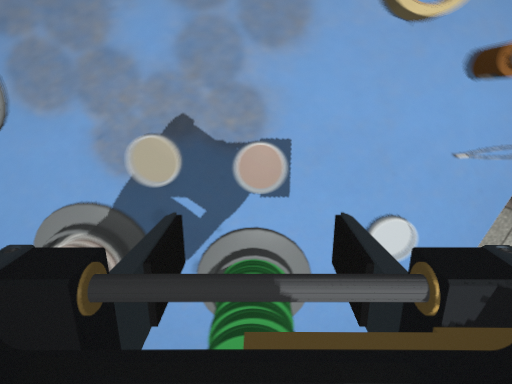

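View pics/o4.png

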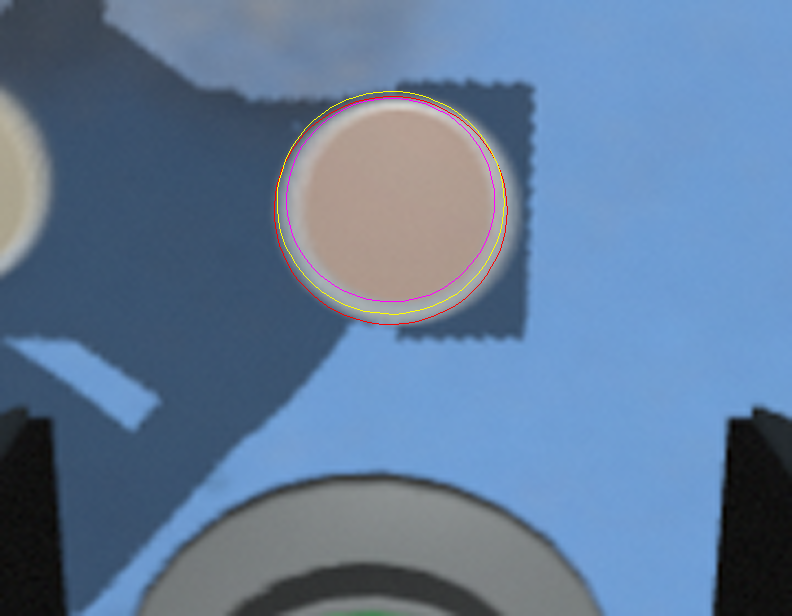

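Request:
send_rows:
  targets:
    - [[40, 1, 1], [0, 0, 0], 100]
    - [[80, 2, 1], [0, 0, 0], 100]
    - [[120, 2, 1], [0, 0, 0], 100]
    - [[155, 2, 1], [0, 0, 0], 100]
    - [[160, 2, 1], [0, 0, 0], 100]

```text
t: 2.75
position: [542.4, -153.8, 28.0]
tcp_rot: [2.041, 0.34, -2.049]
wrist_force: [-0.2, -0.6, 0.3]
width: 1.003
```

```bash
python3 -c "
from ov import *
to((543.7,-156.3,3)); grab('wrist','w3')
P=(543.7,-156.3)
o=env.get_obs();print(proj(load('w3'),o['position']))
over('w3',[(*P,32.5,14),(*P,32.5,4),(*P,30,0)],(160,130,360,290),4,'pics/o5.png')"
```

```text
t 2.75 p [ 542.4 -153.8   28. ] x [-0.004  0.001 -1.   ] y [ 0.322 -0.947 -0.002] q6 0.93 F [-0.17 -0.63  0.33] w 1.003
tool shift [25.   2.8 -0.6]
[[260.21715833 224.22895917]]
```

View pics/o5.png

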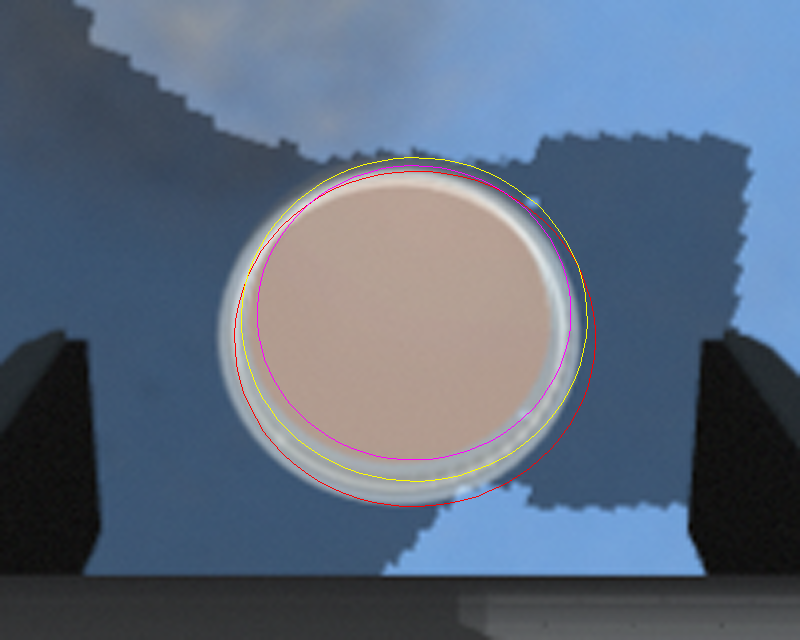

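```bash
python3 -c "
from ov import *
to((543,-154,3)); print(env.get_obs()['joint_velocities'].round(4))"
```

```text
t 2.8 p [ 543.1 -154.1   29. ] x [-0.002  0.001 -1.   ] y [ 0.322 -0.947 -0.001] q6 0.93 F [-0.41 -0.03 -0.99] w 0.999
tool shift [26.  -0.1  0. ]
[ 0.0015 -0.0399 -0.0141 -0.0004  0.0213  0.0023]
```

Request:
send_rows:
  targets:
    - [[10, 0, 0], [0, 0, 0], 100]
    - [[20, 0, 0], [0, 0, 0], 100]
    - [[26, 0, 0], [0, 0, 0], 100]
    - [[26, 0, 0], [0, 0, 0], 100]
    - [[26, 0, 0], [0, 0, 0], 100]

```text
t: 3.42
position: [544.1, -154.5, 4.3]
tcp_rot: [2.045, 0.337, -2.044]
wrist_force: [-0.3, -0.5, -0.0]
width: 0.999
```

```bash
python3 -c "
from ov import *
to((543,-154,3)); grab('wrist','w4')"
```

```text
t 3.42 p [ 544.1 -154.5    4.3] x [ 0. -0. -1.] y [ 0.321 -0.947  0.   ] q6 0.93 F [-0.28 -0.47 -0.02] w 0.999
tool shift [ 1.3 -0.8  0.9]
```

View pics/w4.png

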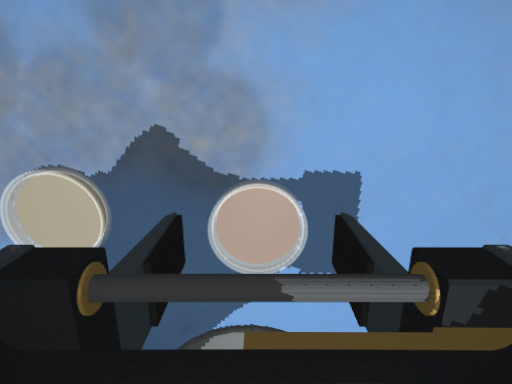

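```bash
python3 -c "
from ov import *
o=env.get_obs();p=o['position'];P=p[:2]
im=load('w4');print(proj(im,p),proj(im,p+R()[:,2]*10))
over('w4',[(*P,32.5,14),(*P,32.5,4),(*P,30,0)],(160,150,360,290),4,'pics/o6.png')"
```

```text
[[259.47135816 224.58052541]] [[259.45799868 237.99731687]]
```

View pics/o6.png

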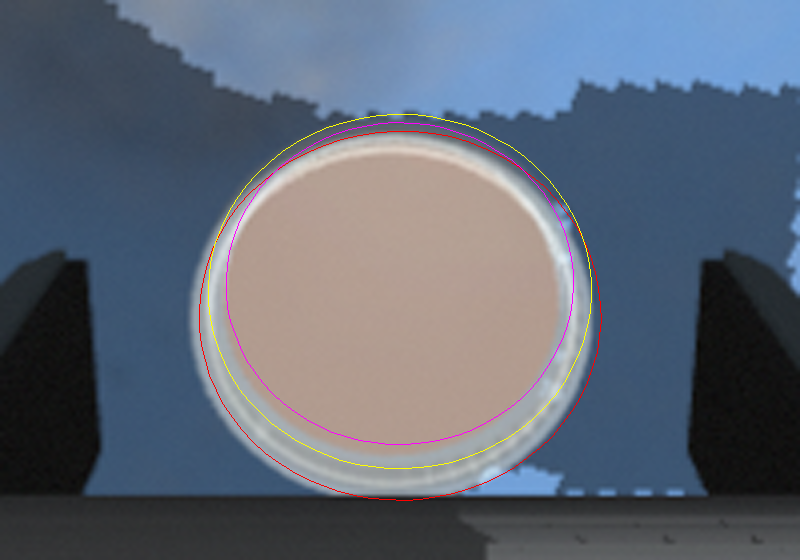

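Request:
send_rows:
  targets:
    - [[0, 0, 0], [0, 0, 0], 85]
    - [[0, 0, 0], [0, 0, 0], 70]
    - [[0, 0, 0], [0, 0, 0], 50]
    - [[0, 0, 0], [0, 0, 0], 50]
    - [[0, 0, 0], [0, 0, 0], 50]
  squeeze: 8

```text
t: 4.1
position: [543.9, -154.4, 4.0]
tcp_rot: [2.044, 0.337, -2.044]
wrist_force: [-0.3, 0.1, -0.3]
width: 0.51
```

```bash
python3 -c "
from ov import *
st(); grab('wrist','w5');grab('side','s5')
im=load('s5')['color'];cv2.imwrite('pics/s5z.png',cv2.resize(im[100:230,180:330,::-1],None,fx=4,fy=4))"
```

```text
t 4.1 p [ 543.9 -154.4    4. ] x [-0. -0. -1.] y [ 0.321 -0.947  0.   ] q6 0.93 F [-0.32  0.08 -0.27] w 0.51
```

View pics/w5.png

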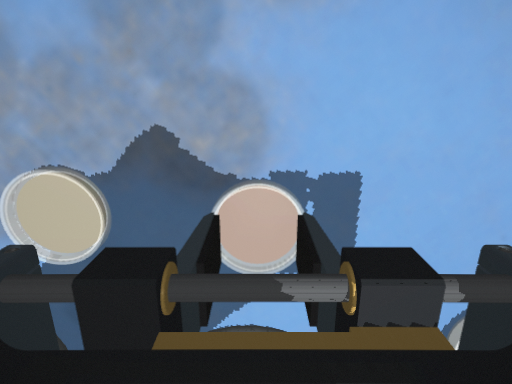

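View pics/s5z.png

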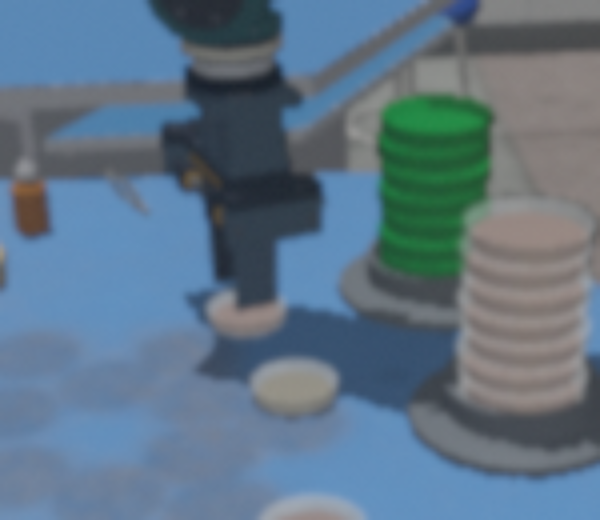

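```bash
python3 -c "
from ov import *
o=env.get_obs();p=o['position'];r=R();im=load('s5')
for s in (-1,1):
  for g in (23,37):
    for h in (0,10,18.8):
      print(s,g,h,((proj(im,p+s*g*r[:,1]+[0,0,h])[0]-[180,100])*4).round(), proj(load('w5'),p+s*g*r[:,1]+[0,0,h]-16*r[:,2])[0].round())
print(env.get_obs()['width'])
im=load('s5')['color'];cv2.imwrite('pics/s5y.png',cv2.resize(im[130:200,200:280,::-1],None,fx=8,fy=8))
"
```

```text
-1 23 0 [251. 327.] [225. 202.]
-1 23 10 [251. 316.] [223. 208.]
-1 23 18.8 [250. 306.] [222. 213.]
-1 37 0 [257. 334.] [204. 202.]
-1 37 10 [257. 323.] [201. 208.]
-1 37 18.8 [256. 313.] [198. 213.]
1 23 0 [233. 303.] [294. 202.]
1 23 10 [232. 293.] [296. 208.]
1 23 18.8 [232. 283.] [298. 213.]
1 37 0 [227. 297.] [315. 202.]
1 37 10 [227. 286.] [318. 208.]
1 37 18.8 [226. 276.] [321. 213.]
0.5025757423985643
```

View pics/s5y.png

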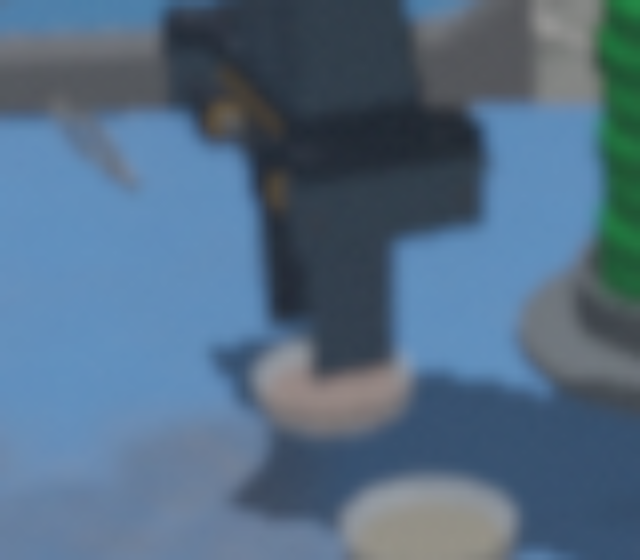

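The fingers closed to 51 % without touching the dish. In the side view the fingertip at zoom (255,307) sits about 20 mm higher than the reported TCP, so the tips are above the lid. I'll reopen and go down in steps.

Request:
send_rows:
  targets:
    - [[0, 0, 0], [0, 0, 0], 100]
    - [[0, 0, 0], [0, 0, 0], 100]
    - [[0, 0, 0], [0, 0, 0], 100]
    - [[4, 0, 0], [0, 0, 0], 100]
    - [[10, 0, 0], [0, 0, 0], 100]

```text
t: 4.82
position: [544.0, -154.5, -6.2]
tcp_rot: [2.044, 0.337, -2.044]
wrist_force: [1.6, -0.5, -0.2]
width: 0.992
```

```bash
python3 -c "
from ov import *
st(); grab('wrist','w6');grab('side','s6');st()
im=load('s6')['color'];a=cv2.resize(im[130:200,200:280,::-1],None,fx=5,fy=5)
b=load('w6')['color'][150:290,160:360,::-1];b=cv2.resize(b,(500,350));a=cv2.resize(a,(300,350)) if 0 else a[:, :300]
cv2.imwrite('pics/c6.png',np.hstack([a,b]))"
```

```text
t 4.83 p [ 544.  -154.5   -6.2] x [ 0. -0. -1.] y [ 0.321 -0.947  0.   ] q6 0.93 F [ 1.61 -0.52 -0.2 ] w 0.992
t 4.92 p [ 543.4 -154.3   -6.8] x [-0.001  0.    -1.   ] y [ 0.321 -0.947 -0.001] q6 0.93 F [-0.08 -0.59 -0.15] w 0.998
```

View pics/c6.png

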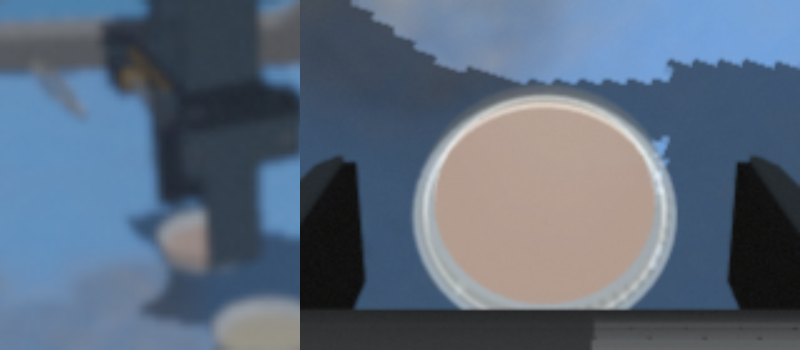

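Request:
send_rows:
  targets:
    - [[3, 0, 0], [0, 0, 0], 100]
    - [[5, 0, 0], [0, 0, 0], 100]
    - [[7, 0, 0], [0, 0, 0], 100]
    - [[8, 0, 0], [0, 0, 0], 100]
    - [[8, 0, 0], [0, 0, 0], 100]

```text
t: 5.55
position: [543.9, -154.5, -14.0]
tcp_rot: [2.044, 0.337, -2.044]
wrist_force: [-0.6, -0.6, -0.0]
width: 1.003
```

```bash
python3 -c "
from ov import *
o,r=st(); grab('wrist','w7');grab('side','s7');st()
p=o['position']
for h in (15,20,25):
  for g in (-45,45): print(h,g,proj(load('w7'),p+g*r[:,1]+[0,0,h]-16*r[:,2])[0].round(1))
  print(proj(load('s7'),p-59*r[:,1]+[0,0,h])[0].round(1))
im=load('s7')['color'];a=cv2.resize(im[140:200,200:280,::-1],None,fx=8,fy=8)
cv2.imwrite('pics/c7.png',a);b=load('w7')['color'][150:290,160:360,::-1];b=cv2.resize(b,None,fx=4,fy=4);cv2.imwrite('pics/d7.png',b)"
```

```text
t 5.55 p [ 543.9 -154.5  -14. ] x [-0. -0. -1.] y [ 0.321 -0.947  0.   ] q6 0.93 F [-0.6  -0.6  -0.01] w 1.003
t 5.65 p [ 544.  -154.5  -13.9] x [ 0. -0. -1.] y [ 0.321 -0.947  0.   ] q6 0.93 F [-0.14  0.52  0.8 ] w 1.002
15 -45 [186.6 210.4]
15 45 [332.7 210.4]
[246.7 187.4]
20 -45 [184.7 213.4]
20 45 [334.6 213.4]
[246.6 186. ]
25 -45 [182.8 216.6]
25 45 [336.7 216.5]
[246.6 184.6]
```

View pics/c7.png

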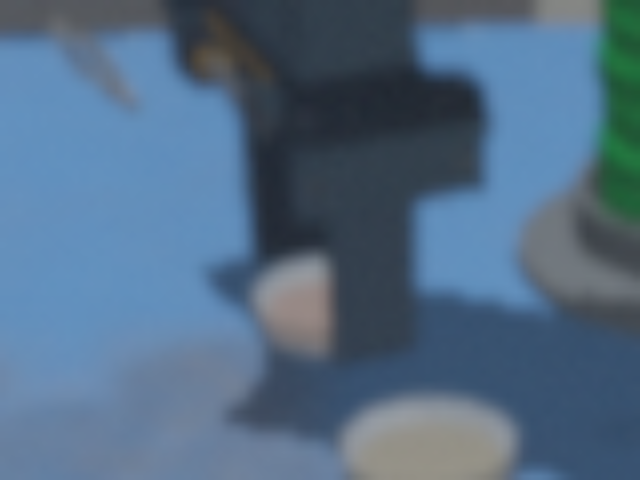

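View pics/d7.png

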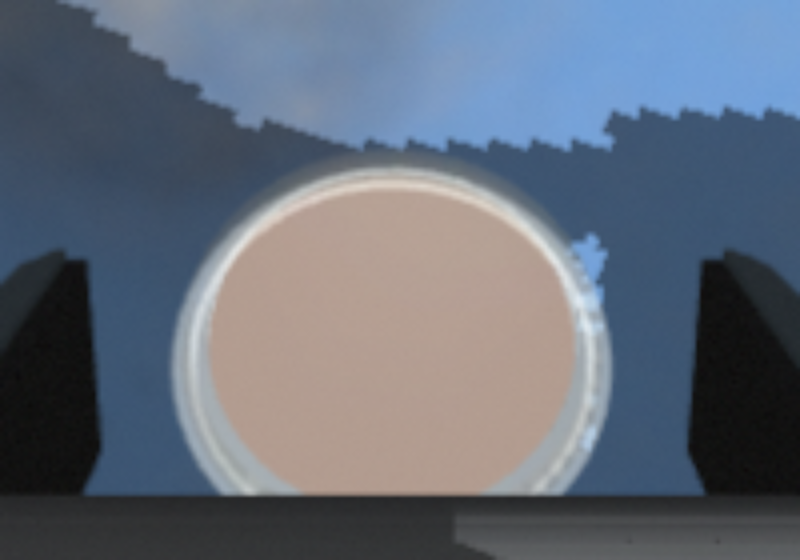

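Request:
send_rows:
  targets:
    - [[1, 0, 0], [0, 0, 0], 100]
    - [[2, 0, 0], [0, 0, 0], 100]
    - [[3, 0, 0], [0, 0, 0], 100]
    - [[4, 0, 0], [0, 0, 0], 100]
    - [[4, 0, 0], [0, 0, 0], 100]

```text
t: 6.28
position: [543.9, -154.4, -18.1]
tcp_rot: [2.044, 0.338, -2.045]
wrist_force: [-0.4, -0.2, 0.1]
width: 0.999
```

```bash
python3 -c "
from ov import *
o,r=st(); grab('wrist','w8');grab('side','s8');st()
p=o['position'];P=p[:2]
im=load('s8')['color'];a=cv2.resize(im[140:200,200:280,::-1],None,fx=8,fy=8)
cv2.imwrite('pics/c8.png',a);over('w8',[(*P,32.5,14),(*P,32.5,4)],(160,150,360,290),4,'pics/d8.png')"
```

```text
t 6.28 p [ 543.9 -154.4  -18.1] x [-0.  0. -1.] y [ 0.321 -0.947 -0.   ] q6 0.93 F [-0.41 -0.22  0.08] w 0.999
t 6.38 p [ 543.9 -154.5  -18. ] x [ 0. -0. -1.] y [ 0.321 -0.947  0.   ] q6 0.93 F [-0.29  0.29 -0.38] w 1.001
```

View pics/c8.png

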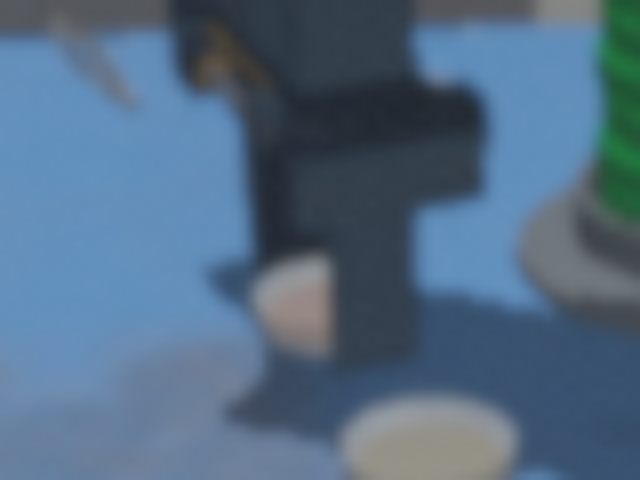

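View pics/d8.png

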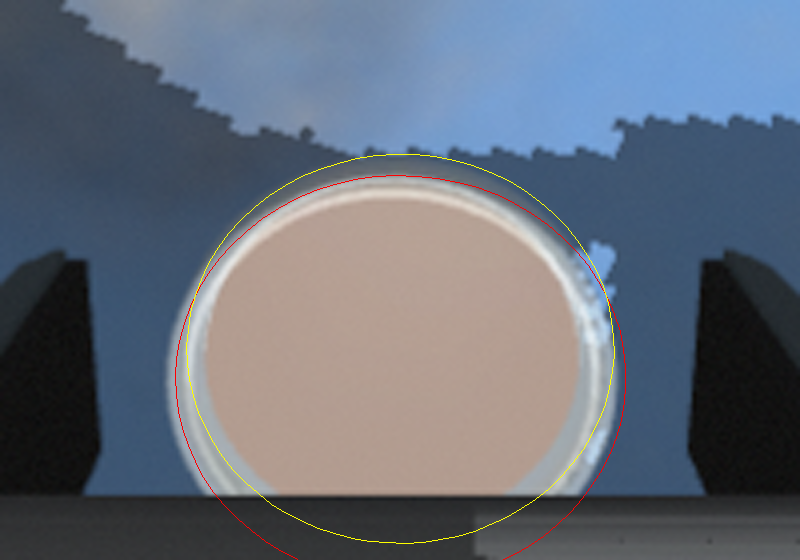

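Request:
send_rows:
  targets:
    - [[0, 0, 0], [0, 0, 0], 85]
    - [[0, 0, 0], [0, 0, 0], 70]
    - [[0, 0, 0], [0, 0, 0], 55]
    - [[0, 0, 0], [0, 0, 0], 55]
    - [[0, 0, 0], [0, 0, 0], 55]
  squeeze: 8

```text
t: 7.0
position: [543.9, -154.5, -18.0]
tcp_rot: [2.044, 0.337, -2.044]
wrist_force: [-0.3, -0.8, 0.3]
width: 0.71
```

Gripped at 0.71 × 91 ≈ 65 mm. Lifting.

Request:
send_rows:
  targets:
    - [[-5, 0, 0], [0, 0, 0], 55]
    - [[-20, 0, 0], [0, 0, 0], 55]
    - [[-50, 0, 0], [0, 0, 0], 55]
    - [[-90, 0, 0], [0, 0, 0], 55]
    - [[-120, 0, 0], [0, 0, 0], 55]

```text
t: 7.62
position: [544.4, -154.6, 104.7]
tcp_rot: [2.046, 0.337, -2.042]
wrist_force: [0.5, -1.3, 0.4]
width: 0.707
```

```bash
python3 -c "
from ov import *
o,r=st(); grab('wrist','w9');grab('side','s9');to((509,209,190))
im=load('s9')['color'];a=cv2.resize(im[60:200,180:300,::-1],None,fx=5,fy=5)[:600]
cv2.imwrite('pics/c9.png',a)"
```

```text
t 7.62 p [ 544.4 -154.6  104.7] x [ 0.002 -0.001 -1.   ] y [ 0.321 -0.947  0.001] q6 0.93 F [ 0.53 -1.26  0.37] w 0.707
t 7.72 p [ 545.9 -155.1  106.1] x [ 0.005 -0.002 -1.   ] y [ 0.321 -0.947  0.003] q6 0.93 F [0.22 0.21 0.35] w 0.713
tool shift [ -84.7 -356.4  -82.4]
```

View pics/c9.png

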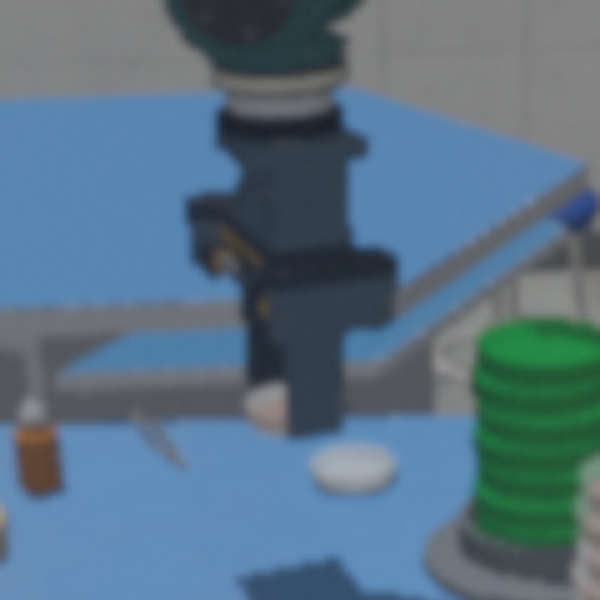

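View pics/w9.png

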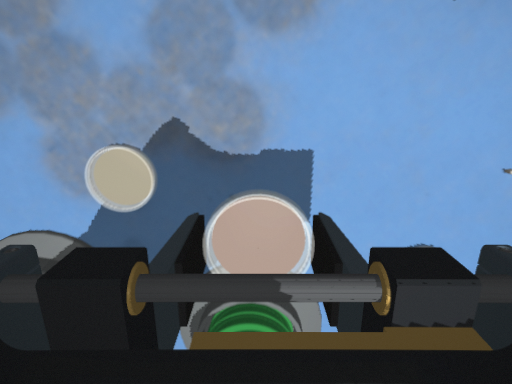

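Request:
send_rows:
  targets:
    - [[-20, -20, -5], [0, 0, 0], 55]
    - [[-40, -60, -14], [0, 0, 0], 55]
    - [[-46, -105, -24], [0, 0, 0], 55]
    - [[-46, -150, -35], [0, 0, 0], 55]
    - [[-46, -195, -45], [0, 0, 0], 55]
  squeeze: 10

```text
t: 8.35
position: [523.4, 46.0, 148.1]
tcp_rot: [2.045, 0.337, -2.044]
wrist_force: [0.1, 1.0, -0.6]
width: 0.709
```

```bash
python3 -c "
from ov import *
to((509,209,150))
X,Y=509,209
for h in (45,55):
  c=[(X,Y,58,0),(X,Y,40.5,25),(X,Y,32.5,h)]
  over('side0',c,(215,210,300,265),6,f'pics/p1_{h}.png'); over('scene0',c,(165,130,225,185),6,f'pics/p2_{h}.png');over('w1',c,(200,10,310,130),4,f'pics/p3_{h}.png')
R=[np.vstack([cv2.resize(cv2.imread(f'pics/p{k}_{h}.png'),(266,290)) if k==3 else cv2.resize(cv2.imread(f'pics/p{k}_{h}.png'),(266,290)) for h in (45,55)]) for k in (1,2,3)]
cv2.imwrite('pics/pp.png',np.hstack(R))"
```

```text
t 8.35 p [523.4  46.  148.1] x [ 0. -0. -1.] y [ 0.321 -0.947  0.   ] q6 1.29 F [ 0.1   1.01 -0.57] w 0.709
tool shift [  -1.9 -158.9  -38.7]
```

View pics/pp.png

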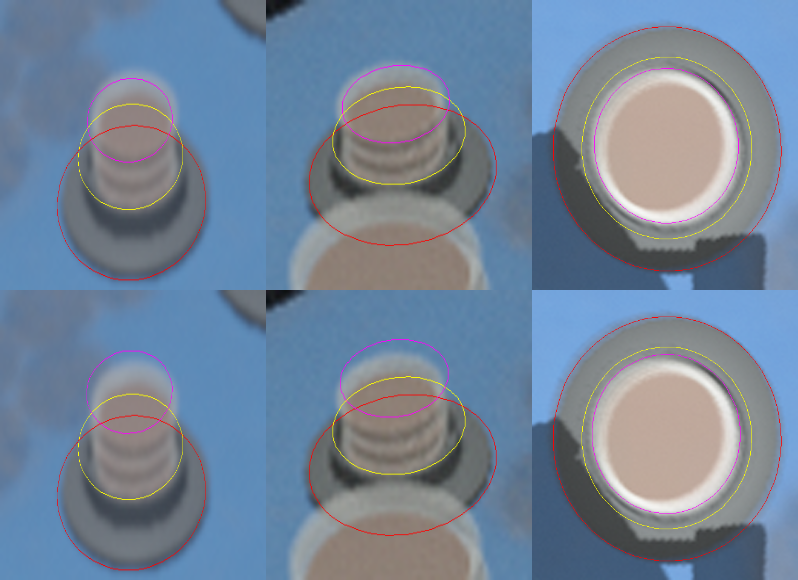

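Request:
send_rows:
  targets:
    - [[-2, -45, -11], [0, 0, 0], 55]
    - [[-2, -90, -22], [0, 0, 0], 55]
    - [[-2, -130, -32], [0, 0, 0], 55]
    - [[-2, -155, -38], [0, 0, 0], 55]
    - [[-2, -159, -39], [0, 0, 0], 55]

```text
t: 8.98
position: [509.2, 208.8, 149.8]
tcp_rot: [2.043, 0.339, -2.044]
wrist_force: [-0.0, -1.3, -0.4]
width: 0.708
```

Request:
send_rows:
  targets:
    - [[20, 0, 0], [0, 0, 0], 55]
    - [[45, 0, 0], [0, 0, 0], 55]
    - [[65, 0, 0], [0, 0, 0], 55]
    - [[75, 0, 0], [0, 0, 0], 55]
    - [[80, 0, 0], [0, 0, 0], 55]

```text
t: 9.6
position: [509.7, 207.3, 69.8]
tcp_rot: [2.044, 0.337, -2.045]
wrist_force: [0.2, 0.4, 0.1]
width: 0.71
```

```bash
python3 -c "
from ov import *
env.get_image('scene')
o,r=st(); grab('scene','c10');grab('side','s10');grab('wrist','w10');st()
a=load('s10')['color'];b=load('c10')['color']
A=cv2.resize(a[190:265,205:305,::-1],None,fx=6,fy=6);cv2.imwrite('pics/s10z.png',A)
B=cv2.resize(b[90:185,150:240,::-1],None,fx=6,fy=6);cv2.imwrite('pics/c10z.png',B)"
```

```text
t 9.65 p [509.6 207.4  69.6] x [-0. -0. -1.] y [ 0.321 -0.947  0.   ] q6 1.59 F [-1.71 -0.06 -0.72] w 0.708
t 9.8 p [510.1 207.8  70.6] x [ 0.001  0.    -1.   ] y [ 0.321 -0.947 -0.   ] q6 1.59 F [-0.28  0.08 -0.55] w 0.706
```

View pics/s10z.png

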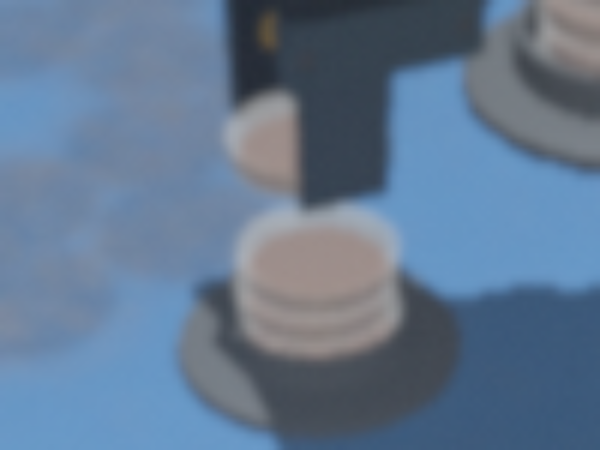

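View pics/c10z.png

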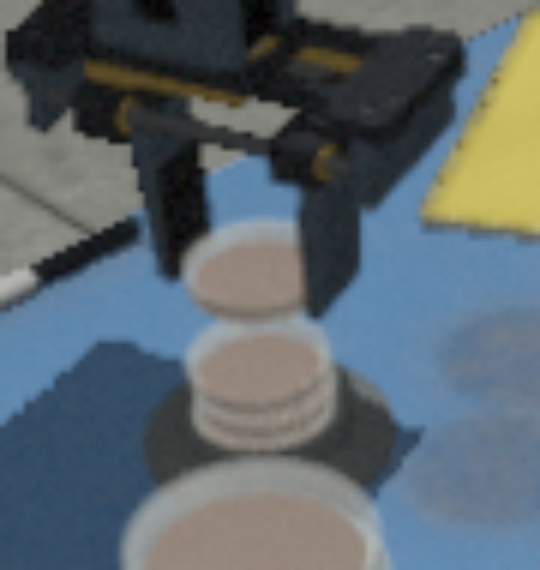

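View pics/w10.png

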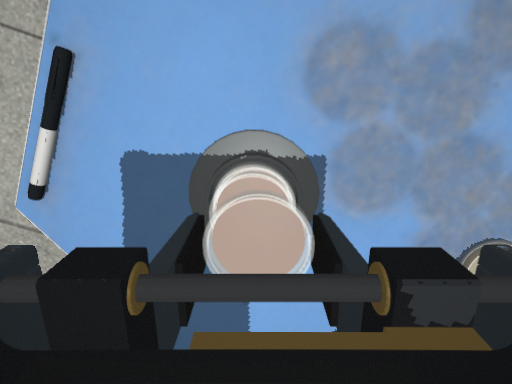

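```bash
cat > rel.py <<'E'
from ov import *
import sys
from scipy.optimize import least_squares
def ext(im,x,y,r,z): 
    p=proj(im,circ(x,y,r,z)); return p[:,0].min(),p[:,0].max(),p[:,1].min(),p[:,1].max()
E
python3 - <<'E'
from rel import *
o=env.get_obs();p=o['position'];H=46
s,c,w=load('s10'),load('c10'),load('w10')
f=lambda e,x0,y0,k:np.round((np.array(e)+.5-[x0,x0,y0,y0])*k)
D=(p[0],p[1])
print(p)
for nm,im,x0,y0,k in(('side',s,205,190,6),('scene',c,150,90,6),('wrist',w,0,0,1)):
  print(nm,'dish',f(ext(im,*D,32.5,p[2]+32),x0,y0,k),f(ext(im,*D,32.5,p[2]+22),x0,y0,k),'pile',f(ext(im,*D,32.5,H),x0,y0,k),'foot',f(ext(im,*D,58,0),x0,y0,k))
  for d in ((5,0),(0,5)): print('   per5',d,f(ext(im,D[0]+d[0],D[1]+d[1],32.5,H),x0,y0,k))
for n,b,x0,y0 in(('s10',(215,200,285,240),0,0),):
  pass
a=cv2.resize(load('w10')['color'][115:275,180:330,::-1],None,fx=3.7,fy=3.7,interpolation=cv2.INTER_CUBIC);cv2.imwrite('pics/w10z.png',a)
E
```

```text
[510.09061688 207.79135009  70.57731937]
side dish [218. 386.  88. 178.] [219. 386. 109. 200.] pile [225. 388. 206. 301.] foot [167. 451. 261. 437.]
   per5 (5, 0) [212. 375. 206. 301.]
   per5 (0, 5) [225. 389. 213. 308.]
scene dish [182. 332. 209. 296.] [185. 334. 228. 315.] pile [196. 342. 312. 401.] foot [152. 405. 359. 519.]
   per5 (5, 0) [205. 350. 308. 396.]
   per5 (0, 5) [189. 334. 308. 396.]
wrist dish [204. 316. 194. 295.] [207. 313. 188. 286.] pile [217. 303. 170. 251.] foot [195. 324. 128. 251.]
   per5 (5, 0) [218. 305. 163. 245.]
   per5 (0, 5) [210. 297. 168. 249.]
```

View pics/w10z.png

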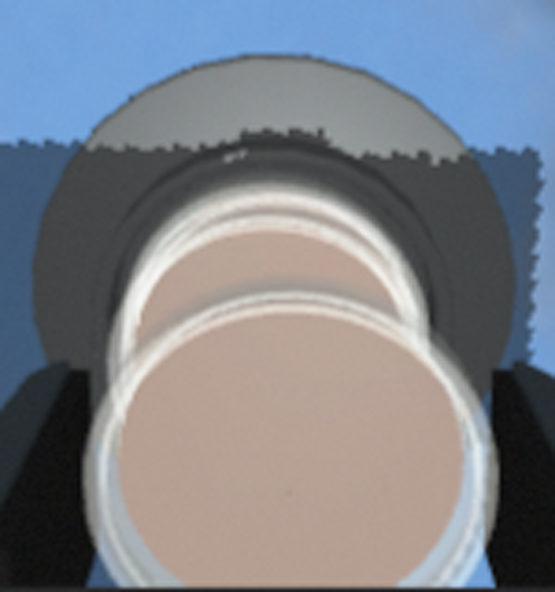

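Request:
send_rows:
  targets:
    - [[3, -1, 0.5], [0, 0, 0], 55]
    - [[8, -3, 1], [0, 0, 0], 55]
    - [[13, -4, 1], [0, 0, 0], 55]
    - [[16, -4, 1], [0, 0, 0], 55]
    - [[16, -4, 1], [0, 0, 0], 55]

```text
t: 10.42
position: [507.3, 211.2, 53.7]
tcp_rot: [2.044, 0.337, -2.045]
wrist_force: [0.3, -1.3, 0.0]
width: 0.709
```

Run:
```python
from rel import *
grab('wrist','w11');grab('scene','c11');grab('side','s11');o,r=st();p=o['position'];D=p[:2]
for t,b,k,n in(('s11',(215,195,295,260),9,'a'),('c11',(165,110,225,175),9,'b'),('w11',(180,120,330,275),3.8,'c')):
  x0,y0,x1,y1=b
  im=load(t); cv2.imwrite(f'pics/{n}11.png',cv2.resize(im['color'][y0:y1,x0:x1,::-1],None,fx=k,fy=k,interpolation=cv2.INTER_CUBIC))
  f=lambda e:np.round((np.array(e)+.5-[x0,x0,y0,y0])*k)
  print(n,'dish',f(ext(im,*D,32.5,p[2]+32)),f(ext(im,*D,32.5,p[2]+22)),'pile',f(ext(im,*D,32.5,47)),f(ext(im,*D,32.5,37)),'foot',f(ext(im,*D,58,0)))
```

```text
t 10.57 p [507.6 211.2  54.1] x [ 0.  0. -1.] y [ 0.321 -0.947  0.   ] q6 1.6 F [-0.43 -0.03 -0.32] w 0.706
a dish [250. 500. 146. 284.] [252. 501. 177. 316.] pile [256. 502. 267. 410.] [258. 502. 298. 442.] foot [170. 598. 354. 618.]
b dish [130. 353. 179. 310.] [134. 356. 206. 338.] pile [145. 364. 285. 418.] [149. 366. 312. 445.] foot [ 79. 459. 358. 598.]
c dish [ 91. 519. 280. 667.] [101. 508. 260. 630.] pile [127. 481. 212. 540.] [134. 473. 198. 514.] foot [ 42. 564.  36. 533.]
```

View pics/a11.png

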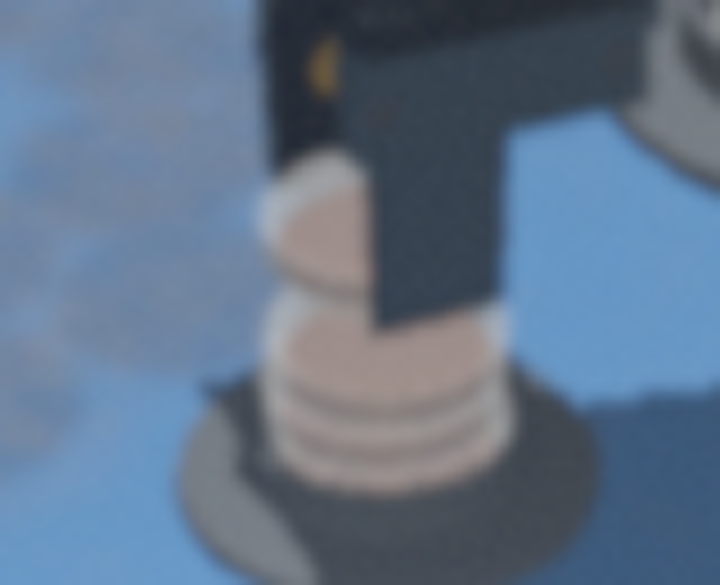

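View pics/b11.png

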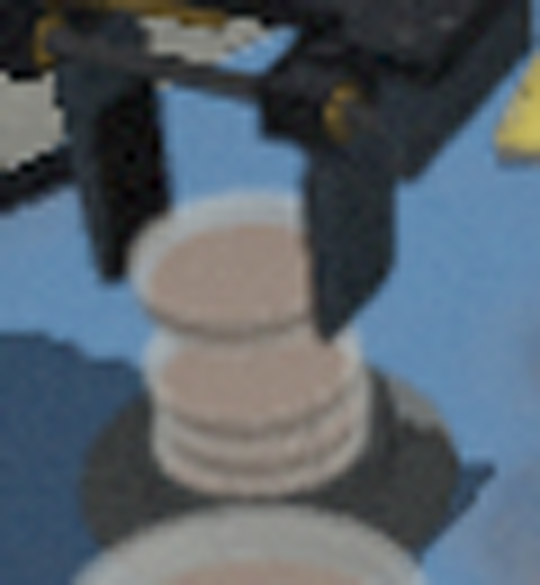

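View pics/c11.png

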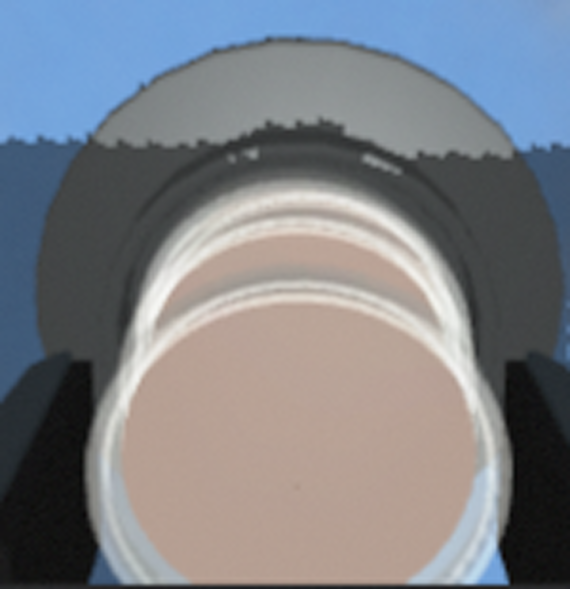

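Aligned: in all three views the offset of dish and pile from the model agrees within about 0.5 mm. Now lowering.

Request:
send_rows:
  targets:
    - [[4, 0, 0], [0, 0, 0], 55]
    - [[8, 0, 0], [0, 0, 0], 55]
    - [[12, 0, 0], [0, 0, 0], 55]
    - [[15, 0, 0], [0, 0, 0], 55]
    - [[16, 0, 0], [0, 0, 0], 55]
  squeeze: 6

```text
t: 11.2
position: [507.4, 211.2, 37.7]
tcp_rot: [2.044, 0.337, -2.045]
wrist_force: [0.3, -0.2, 0.1]
width: 0.71
```

Run:
```python
from rel import *
grab('side','s12');grab('scene','c12');st()
a=load('s12')['color'][195:255,220:290,::-1];b=load('c12')['color'][110:170,160:230,::-1]
cv2.imwrite('pics/e12.png',cv2.resize(np.hstack([a,b]),None,fx=5.7,fy=5.7,interpolation=cv2.INTER_CUBIC))
```

```text
t 11.3 p [507.4 211.2  37.9] x [-0. -0. -1.] y [ 0.321 -0.947  0.   ] q6 1.6 F [-0.22  0.96 -0.97] w 0.711
```

View pics/e12.png

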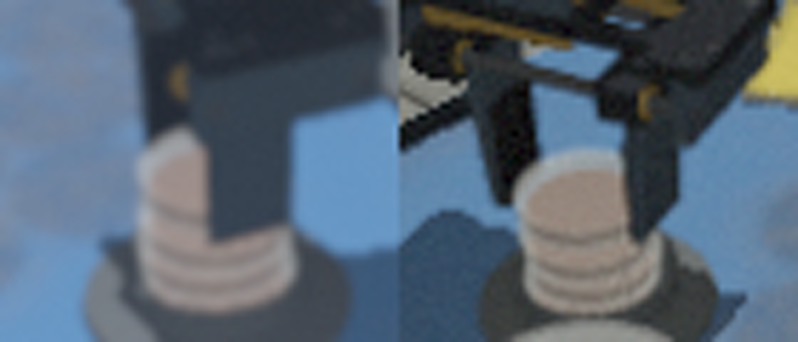

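Request:
send_rows:
  targets:
    - [[1, 0, 0], [0, 0, 0], 55]
    - [[2, 0, 0], [0, 0, 0], 55]
    - [[3, 0, 0], [0, 0, 0], 55]
    - [[3.5, 0, 0], [0, 0, 0], 55]
    - [[4, 0, 0], [0, 0, 0], 55]

```text
t: 11.92
position: [507.5, 211.2, 34.0]
tcp_rot: [2.044, 0.337, -2.044]
wrist_force: [0.5, 0.2, -0.7]
width: 0.712
```

Request:
send_rows:
  targets:
    - [[0.4, 0, 0], [0, 0, 0], 55]
    - [[0.8, 0, 0], [0, 0, 0], 55]
    - [[1.2, 0, 0], [0, 0, 0], 55]
    - [[1.6, 0, 0], [0, 0, 0], 55]
    - [[2, 0, 0], [0, 0, 0], 55]

```text
t: 12.55
position: [507.5, 211.2, 32.0]
tcp_rot: [2.044, 0.337, -2.044]
wrist_force: [0.5, -0.6, -0.2]
width: 0.713
```

Request:
send_rows:
  targets:
    - [[0.4, 0, 0], [0, 0, 0], 55]
    - [[0.8, 0, 0], [0, 0, 0], 55]
    - [[1, 0, 0], [0, 0, 0], 55]
    - [[1.2, 0, 0], [0, 0, 0], 55]
    - [[1.5, 0, 0], [0, 0, 0], 55]

```text
t: 13.18
position: [507.7, 211.3, 31.0]
tcp_rot: [2.045, 0.337, -2.044]
wrist_force: [-1.9, -1.0, 8.9]
width: 0.711
```

Run:
```python
from rel import *
grab('side','s13');grab('scene','c13');st()
a=load('s13')['color'][195:255,220:290,::-1];b=load('c13')['color'][110:170,160:230,::-1]
cv2.imwrite('pics/e13.png',cv2.resize(np.hstack([a,b]),None,fx=5.7,fy=5.7,interpolation=cv2.INTER_CUBIC))
```

```text
t 13.28 p [507.7 211.3  31. ] x [ 0.  0. -1.] y [ 0.321 -0.947  0.   ] q6 1.6 F [-1.65 -0.56  8.64] w 0.708
```

View pics/e13.png

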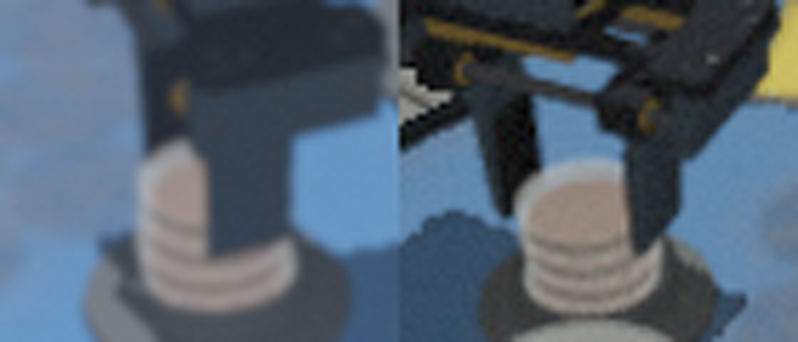

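Contact: Fz is about +9 N at TCP 31, so the pile top is near 49 mm. I'll ease off before letting go.

Request:
send_rows:
  targets:
    - [[-0.2, 0, 0], [0, 0, 0], 55]
    - [[-0.4, 0, 0], [0, 0, 0], 55]
    - [[-0.4, 0, 0], [0, 0, 0], 55]
    - [[-0.4, 0, 0], [0, 0, 0], 55]
    - [[-0.4, 0, 0], [0, 0, 0], 55]

```text
t: 13.9
position: [507.7, 211.3, 31.0]
tcp_rot: [2.045, 0.337, -2.044]
wrist_force: [1.0, 0.6, 3.7]
width: 0.71
```

Request:
send_rows:
  targets:
    - [[-0.1, 0, 0], [0, 0, 0], 72]
    - [[-0.2, 0, 0], [0, 0, 0], 76]
    - [[-0.2, 0, 0], [0, 0, 0], 82]
    - [[-0.2, 0, 0], [0, 0, 0], 90]
    - [[-0.2, 0, 0], [0, 0, 0], 100]

```text
t: 14.52
position: [507.4, 211.2, 31.1]
tcp_rot: [2.044, 0.337, -2.044]
wrist_force: [0.1, 0.5, 0.1]
width: 0.976
```

Request:
send_rows:
  targets:
    - [[0, 0, 0], [0, 0, 0], 100]
    - [[0, 0, 0], [0, 0, 0], 100]
    - [[-3, 0, 0], [0, 0, 0], 100]
    - [[-8, 0, 0], [0, 0, 0], 100]
    - [[-15, 0, 0], [0, 0, 0], 100]

```text
t: 15.15
position: [507.5, 211.2, 46.6]
tcp_rot: [2.044, 0.337, -2.044]
wrist_force: [0.1, 0.2, -0.3]
width: 0.997
```

Request:
send_rows:
  targets:
    - [[-25, 0, 0], [0, 0, 0], 100]
    - [[-50, 0, 0], [0, 0, 0], 100]
    - [[-80, 0, 0], [0, 0, 0], 100]
    - [[-110, 0, 0], [0, 0, 0], 100]
    - [[-120, 0, 0], [0, 0, 0], 100]

```text
t: 15.78
position: [508.3, 211.5, 168.1]
tcp_rot: [2.047, 0.338, -2.042]
wrist_force: [0.4, -0.2, 0.0]
width: 0.998
```

Request:
send_rows:
  targets:
    - [[0, 0, 0], [0, 0, 0], 100]
    - [[0, 0, 0], [0, 0, 0], 100]
    - [[0, 0, 0], [0, 0, 0], 100]
    - [[0, 0, 0], [0, 0, 0], 100]
    - [[0, 0, 0], [0, 0, 0], 100]

```text
t: 16.4
position: [507.4, 211.2, 165.8]
tcp_rot: [2.044, 0.337, -2.045]
wrist_force: [-0.8, -0.3, 0.0]
width: 1.001
```

Run:
```python
from rel import *
grab('side','s14');grab('scene','c14');grab('wrist','w14');st()
a=load('s14')['color'][200:265,215:300,::-1];b=load('c14')['color'][115:180,155:240,::-1]
cv2.imwrite('pics/e14.png',cv2.resize(np.hstack([a,b]),None,fx=4.7,fy=4.7,interpolation=cv2.INTER_CUBIC))
```

```text
t 16.55 p [507.5 211.2 166.1] x [-0. -0. -1.] y [ 0.321 -0.947  0.   ] q6 1.6 F [ 0.01 -0.13 -0.25] w 1.0
```

View pics/e14.png

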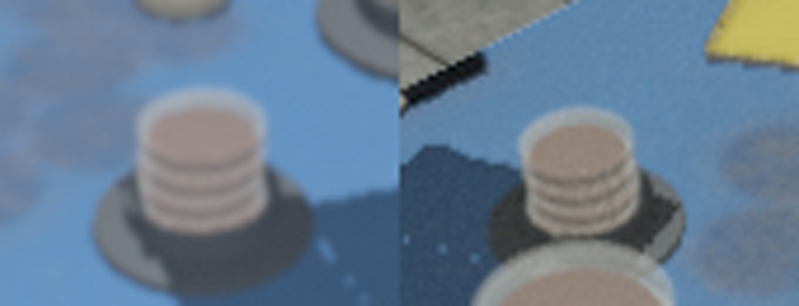

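View pics/w14.png

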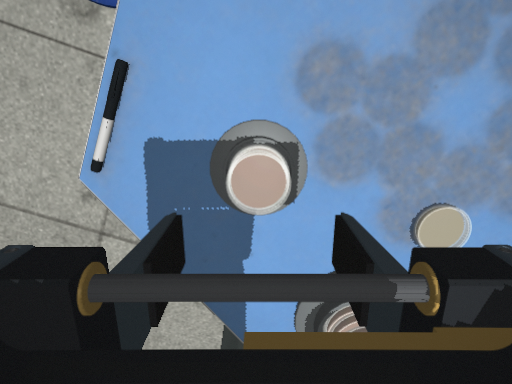

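View pics/c14.png

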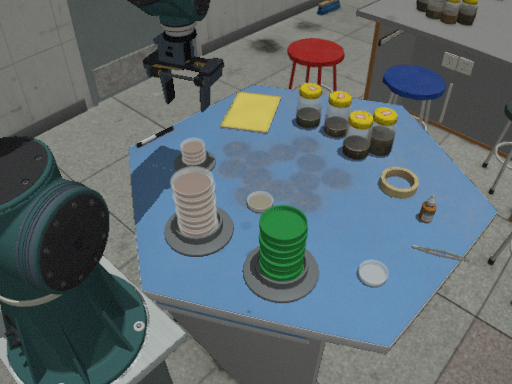

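The dish now sits flat and flush on the pile: four tiers at scene (193,152), wrist (259,181), concentric with the foot. The tan dish at (260,202) and the empty dish at (373,272) haven't moved. Handing in.

```bash
python3 -c "
from rig import env
print(env.finish_job())"
```

```text
the job is handed in; nothing more can be done
None
```

The loose pink dish is resting right way up on the pile in the small grey stand, and I handed the job in at about 16.6 s of the 48 s allowed.

- **First grip missed:** the fingers closed above the lid without touching it. The real fingertips sit about 20 mm short of the reported TCP. I reopened, went lower (reported z −18) and gripped at an opening of 0.71, about 65 mm.
- **Centring:** I lined the dish up over the pile using all three cameras. The dish and the pile agreed to about 0.5 mm, as well as I could judge by eye in the pictures.
- **Lowering:** the last few millimetres went in steps of 0.5 mm or less. Contact came at about 9 N, with the pile top about 49 mm above the table; the pictures had suggested 46–48 mm. I eased off to about 4 N before opening.
- **Last checks:** the dish sits flat and flush, concentric with the pile and the stand. The tan and empty dishes are where they were. The gripper is open and clear, with the wrist force near zero.

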